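# Set the paste warmer to setting 2 and start it

### The arm

A 7-joint arm with a two-finger parallel gripper is mounted at the origin on a cart in front of the work surface, level with it; the furniture and walls round the work are solid. World frame = base frame: x ahead of the robot, y to its left, z up, the work surface at z = 0. Lengths are in mm, angles in rad, forces in N, time in s.
With the tool pointing down it reaches from about 400 to 875 mm from the base axis. Payload 4.4 kg.
Tool frame: the origin (TCP) lies midway between the tips of the shut fingers; the grasp point (between the pads) lies 19 mm behind it (ctrl.grip_point_offset is the distance from the TCP to the grasp point, in mm); z points along the fingers, y is the line along which they close (so a half turn about z gives the same grasp; the last joint's range is limited). The gripper opens to 85 mm and grips with 20 to 120 N. Pads are 22 mm wide; open, the fingers measure 114 mm over their backs; the gripper's body (76 mm by 85 mm) begins 54 mm behind the grasp point. The pads swing forward as they close: fully open they stand 13 mm farther back than shut.
Start: joints at [1.094, 0.628, 0.038, 1.517, -0.027, 0.996, -0.02], TCP at [259.601, -595.924, 231.313] pointing down, gripper open.
Joint ranges: [-3.06, 3.06], [-0.37, 2.12], [-1.25, 1.32], [0.18, 2.47], [-1.1, 4.24], [0.23, 1.98], [-2.94, 2.94]. Speed limits (rad/s): [2.57, 2.57, 3.14, 3.14, 3.14, 3.14, 3.14].

### API

Orientations are given as [roll, pitch, yaw] about the fixed x, y, z axes, in that order (R = Rz(yaw) Ry(pitch) Rx(roll)).
In Python, from cell import ctrl gives the robot as it stands.
- The arm moves only by the shell command python3 nudge.py, which reads ROWS from standard input. ROWS is a JSON list of rows, 1 to 12 of them, each written [[dx, dy, dz], [rx, ry, rz], opening]: dx, dy, dz in shares of the most that a row can go, 1 being 50 mm, then a rotation vector rx, ry, rz in a scale on which 1.0 is 360 degrees, then the finger opening in mm; each row shifts and turns the commanded pose from where the row before left it, along the tool's axes as they then stand; what a row does not reach is not made up. A row lasts 1/10 s, in which the tool goes at most 50 mm and 0.15 rad, less where a joint would pass 70% of its speed; a pose out of reach is approached as far as the arm can. The fingers move at their own pace and stop on an object; the grip force is fixed at half the most. Time passes only in rows, so rows that do not move let the fingers close. It prints the time, the measured TCP pose, the force, the opening and the grip force at its end. Input that does not fit is refused with a message, and nothing moves.
- ctrl.read_state(): the state, without advancing time (a new reading comes with each control period).
- ctrl.get_image(name): name is "scene" or "top"; returns the picture (384x512x3 uint8, blue, green, red); there is no depth.
- ctrl.calibration(name): a dict with "fx", "fy", "cx", "cy" (pixels), "rvec" (rotation vector, rad) and "tvec" (3), from world to camera coordinates, as OpenCV has them. Camera axes: x right, y down, z forward; pixel columns grow to the right and rows downward; lengths in mm; the calibration is good to about 2 mm. A picture is of the moment at which its call begins. calibration takes no time and is no camera call.
- ctrl.finish_job(): hands the job in; it is judged then, once.
The state is a dict: "clock": time; "qpos": joint angles; "qd": joint speeds; "tau": joint torques, N m; "eef_pos": TCP position; "tool_rot": TCP orientation; "force": force on the tool from outside, world axes, zero at the start; "torque": the same for the moment, N m; "width": finger opening in mm; "gripper_force": force on a finger pad.
Only numpy, scipy, OpenCV 4.12 (cv2) and the standard library are available. Lean on these libraries where they do the work, as an engineer would, in place of code of your own. Each camera call takes 0.05 s, during which the arm holds its last target. There are 200 camera calls.

### The job

The paste warmer on the bench has been left set too hot. Turn its black pointer dial down, click by click, until it rests at setting 2 (the second stud, counting the blue one as 1), and only then press the green start button fully down and let it go. Leave the paste pot standing on the hot plate.

Things in the scene. Friction and masses are not known exactly. Their poses are not given: they have to be found in the camera images.
- warmer: White enamelled box 206 (x) by 306 (y) by 55 mm high, fixed to the bench; origin at the centre of its underside. Its front (-x) faces the robot, +y is its left. On top: the dial at the right, its axis at (-15, -70) mm; a round hot plate at the left at (25, 90) mm; the green start button at the front left at (-70, 60) mm.
- dial_axis (a point): Point on the dial's vertical axis at the level of the warmer's top; axes as the warmer's. Seven small flat studs, 30 degrees apart, stand in a half circle of radius 73.5 mm round it: 1 (blue) to the left (+y), then clockwise seen from above (black), 4 straight away from the robot (+x), 7 (red) to the right (-y).
- dial_tip (a point): Pointing end of the dial's bar: on its middle line, 60 mm from the axis, 23 mm above the warmer's top; +y outward along the bar. Black bar 16 mm wide, 88 long (60 to this end, 28 to the tail), sides from 8 to 38 mm above the warmer's top, on a 52 mm hub disc up to 11 mm high. A white line on top marks the pointing end.
- dial (a joint): Dial angle, rad: clockwise seen from above, 0.5236 (30 deg) per click, setting n at 0.5236 (n - 1); end stops just outside 1 and 7. A spring holds each setting with about 0.25 N m (5 N at 50 mm); once past half way it snaps into the next, ahead of what pushes it, and stays. Found anywhere from setting 4 to 7, at first perhaps about to fall into a click.
- start_button_top (a point): Centre of the upper face of the green start button (32 mm wide, in a dark housing).
- start_button (a joint): Travel of the start button in m: 0 up, 0.006 fully down. A spring pushes it back up; fully down takes 5 N.
- plate_top (a point): Centre of the upper face of the hot plate (100 mm wide), 61 mm above the warmer's underside.
- paste_pot: Loose stoneware pot, 72 mm wide and 65 mm high, 0.4 kg, standing on the hot plate. Origin at the centre of its underside, z up.

How it is judged (in metres and radians):
On the way, in this order (a step that is already met when the one before it is completed fails the run):
1. the dial rests at setting 2 (value of joint dial between 0.37 and 0.68 rad), for 0.3 s.
2. the start button is pressed down (all of step 1 and value of joint start_button above 0.0045 m), for 0.05 s.
At the end, for the whole second after the job is handed in: The dial rests in the click of setting 2 (0.5236 rad, within 0.15 rad), the start button has been pressed at least 4.5 mm down while the dial stood there and is up again (within 2 mm), and the pot stands upright (within 0.1 rad) and still on the hot plate, its centre within 25 mm of the plate's (all of step 1 and value of joint start_button below 0.002 m and horizontal distance between paste_pot and plate_top below 0.025 m and angle between paste_pot's own z axis and vertical below 0.1 rad and linear speed of paste_pot below 0.02 m/s); the robot touches nothing.
It fails at once if the start button is pressed (more than 3 mm down) while the dial is not at setting 2 (value of joint start_button above 0.003 m and (value of joint dial below 0.37 rad or value of joint dial above 0.68 rad)).
It fails at once if the paste pot is tipped or knocked off the hot plate (angle between paste_pot's own z axis and vertical above 0.3 rad or horizontal distance between paste_pot and plate_top above 0.045 m).
It also fails if it takes over 54 s, if anything falls off the work surface, if the arm or the gripper's body presses on something with over 40 N, if the wrist force passes 120 N, or if a joint passes its speed limit or range.

## Working session

There is one attempt and no reset: what is moved stays moved. The work goes in short steps, Python scripts to look and compute and a shell command to move; the robot and the scene stay as the last step left them, time stands still between calls to the robot, and variables do not carry over. Pictures are saved under pics/ and viewed, at most 10 in all, crops included, and the job is handed in when it is done.

```bash
mkdir -p pics; ls; python3 - <<'E'
from cell import ctrl
import cv2
for n in("scene","top"):
    cv2.imwrite(f"pics/{n}0.png",ctrl.get_image(n)); print(ctrl.calibration(n))
s=ctrl.read_state(); print(s)
E
```

```text
cell.py
nudge.py
pics
{'fx': 433.5489887651087, 'fy': 433.5489887651087, 'cx': 253.51256390859731, 'cy': 195.2537143897435, 'rvec': array([ 2.0616144 , -0.55339042,  0.32755257]), 'tvec': array([-453.45232311,  227.52729535,  634.85954665])}
{'fx': 366.6991888817391, 'fy': 366.6991888817391, 'cx': 252.75364037801384, 'cy': 197.53312060418767, 'rvec': array([ 1.90219404, -2.31988763,  0.24282967]), 'tvec': array([134.91384367, 517.91969187, 841.76574637])}
{'clock': 0.1, 'qpos': array([ 1.09420889,  0.62926267,  0.0384759 ,  1.51827952, -0.02703908,
        0.99632354, -0.02000936]), 'qd': array([-5.64063908e-04, -2.40989317e-03, -4.71639058e-04, -3.20120747e-03,
       -1.76907383e-05, -2.16427518e-03,  2.20234520e-03]), 'tau': array([ 2.72420366e-03, -5.64539981e+01,  1.23069249e+00, -1.93974996e+01,
        1.13972308e-02,  5.45708870e-03, -3.14957038e-05]), 'eef_pos': array([ 259.35674651, -595.38711304,  230.47207805]), 'tool_rot': array([-3.13983815e+00,  4.29211000e-06,  4.10731362e-01]), 'force': array([-0.17291379, -0.58454338, -0.24926039]), 'torque': array([ 0.00030557, -0.02678648,  0.00294014]), 'gripper_force': 0.0, 'width': 85.3120426346479}
```

View pics/scene0.png

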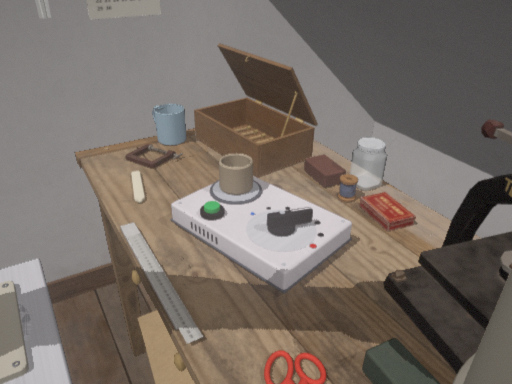

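View pics/top0.png

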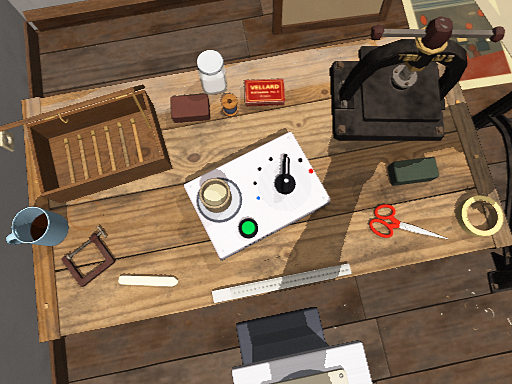

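The top view shows the green button at about (248,228), the blue stud at (258,198), the red stud at (311,171), the dial hub at (285,184) and its tip at (286,155). I'll zoom in on both views.

```bash
python3 - <<'E'
import cv2,numpy as np
t=cv2.imread("pics/top0.png")[125:265,175:335]; s=cv2.imread("pics/scene0.png")[145:285,165:355]
a=cv2.resize(t,None,fx=4,fy=4,interpolation=cv2.INTER_CUBIC)
b=cv2.resize(s,None,fx=4,fy=4,interpolation=cv2.INTER_CUBIC)
cv2.imwrite("pics/ta.png",a);cv2.imwrite("pics/sa.png",b)
for n in("top","scene"):
    im=cv2.imread(f"pics/{n}0.png"); h=cv2.cvtColor(im,cv2.COLOR_BGR2HSV)
    for c,lo,hi in(("green",(50,120,60),(75,255,255)),("blue",(105,120,60),(125,255,255)),("red",(172,150,100),(180,255,255))):
        m=cv2.inRange(h,lo,hi); k,_,st,ce=cv2.connectedComponentsWithStats(m)
        print(n,c,[(st[i][:5].tolist(),ce[i].round(1).tolist()) for i in range(1,k) if st[i][4]>3])
E
```

```text
top green [([241, 221, 15, 14, 151], [248.0, 227.2])]
top blue [([257, 196, 3, 4, 8], [258.0, 197.5])]
top red []
scene green [([204, 202, 15, 9, 87], [211.1, 205.6])]
scene blue []
scene red []
```

View pics/ta.png

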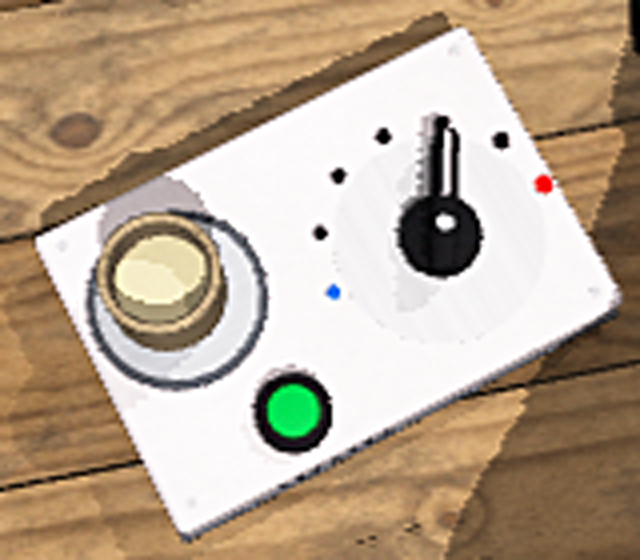

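View pics/sa.png

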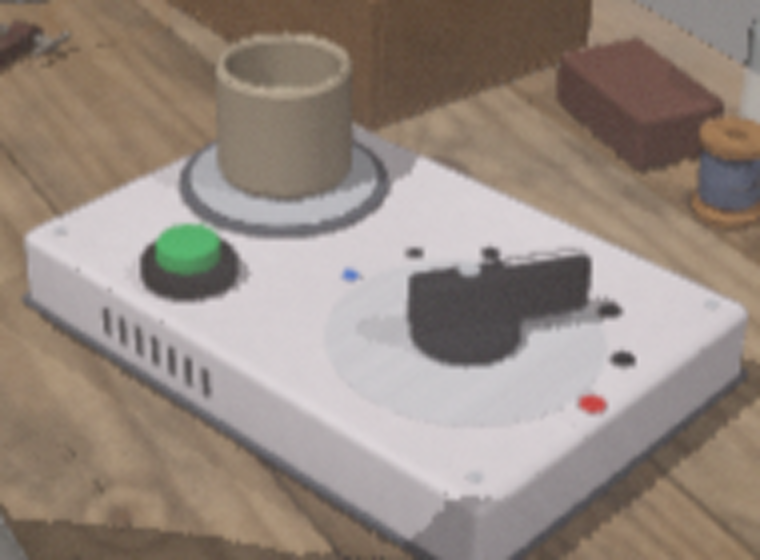

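```bash
cat > h.py <<'E'
import cv2,numpy as np
from cell import ctrl
from scipy.optimize import least_squares
C={n:ctrl.calibration(n) for n in("top","scene")}
def K(n): c=C[n]; return np.array([[c["fx"],0,c["cx"]],[0,c["fy"],c["cy"]],[0,0,1]])
def proj(n,P): return cv2.projectPoints(np.array(P,float).reshape(-1,1,3),C[n]["rvec"],C[n]["tvec"],K(n),None)[0][:,0]
def tri(a,b):
    M=[K(n)@np.c_[cv2.Rodrigues(C[n]["rvec"])[0],C[n]["tvec"]] for n in("top","scene")]
    X=cv2.triangulatePoints(*M,np.array(a,float),np.array(b,float)); return (X[:3]/X[3])[:,0]
def stud(i): t=np.radians(90-30*(i-1)); return [-15+73.5*np.cos(t),-70+73.5*np.sin(t)]
def W(p,P): # p=x,y,z0,yaw ; P warmer frame
    c,s=np.cos(p[3]),np.sin(p[3]); P=np.atleast_2d(P); return np.c_[p[0]+c*P[:,0]-s*P[:,1],p[1]+s*P[:,0]+c*P[:,1],p[2]+P[:,2]]
E
python3 - <<'E'
from h import *
un=lambda L,o:(np.array(L)+.5)/4-.5+o
ob={"top":({1:(333,292),2:(320,233),3:(338,176),4:(383,135),6:(501,140),7:(543,184)},(175,125)),"scene":({1:(351,275),2:(415,253),3:(491,254),5:(609,310),6:(623,359),7:(593,404)},(165,145))}
def r(p): return np.concatenate([(proj(n,W(p,[stud(i)+[56] for i in d]))-un(list(d.values()),o)).ravel() for n,(d,o) in ob.items()])
f=least_squares(r,[600,0,0,0.5]); 
for y in(-2,-1,1,2.):
    g=least_squares(r,[600,0,0,y]); f=g if g.cost<f.cost else f
p=f.x; print(p,np.abs(f.fun).max(),f.cost)
b=tri((248,227.2),(211.1,205.6)); print("button",b,"pred",W(p,[-70,60,65]))
print("axis",W(p,[-15,-70,55]),"plate",W(p,[25,90,61]))
print("pot rim centre", tri(un((160,270),(175,125)),un((284,67),(165,145))))
np.save("p.npy",p)
im={n:cv2.imread(f"pics/{n}0.png") for n in C}
out=[]
for n,(d,o) in ob.items():
    w=cv2.resize(im[n][o[1]+15:o[1]+100,o[0]+60:o[0]+160],None,fx=4,fy=4,interpolation=cv2.INTER_CUBIC)
    for k,col in((4.5,(0,0,255)),(5,(0,255,0)),(5.5,(255,0,0))):
        t=np.radians(90-30*(k-1)); e=np.array([np.cos(t),np.sin(t)]); q=np.array([-e[1],e[0]]); a=np.array([-15,-70])
        P=[list(a+l*e+s*q)+[93] for l,s in((60,8),(60,-8),(-28,-8),(-28,8))]
        x=((proj(n,W(p,P))-np.array(o)-[60,15]+.5)*4-.5).round().astype(int)
        cv2.polylines(w,[x.reshape(-1,1,2)],True,col,1)
    out.append(w)
cv2.imwrite("pics/ov.png",np.hstack(out))
E
```

```text
[5.47506066e+02 1.87636860e+01 5.07049900e-01 2.87678460e-01] 0.5215990002253648 1.0067310850363462
button [462.63437343  56.48151636  75.12849332] pred [[463.35909444  56.43711468  65.5070499 ]]
axis [[552.98336846 -52.61557674  55.5070499 ]] plate [[545.94327728 112.15832021  61.5070499 ]]
pot rim centre [549.18025239 115.59482405 123.44683433]
```

View pics/ov.png

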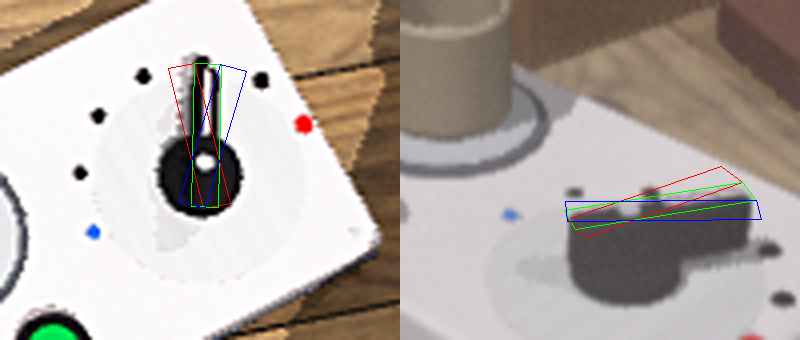

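The overlay puts the pointer at about setting 5, maybe slightly towards 6. I'll compute the approach to its clockwise side and check clearance to the press.

```bash
cat >> h.py <<'E'
from scipy.spatial.transform import Rotation as Ro
p=np.load("p.npy") if __import__("os").path.exists("p.npy") else None
def rel(xyz,yaw):
    s=ctrl.read_state(); R=Ro.from_euler("xyz",s["tool_rot"]); T=Ro.from_euler("xyz",[np.pi,0,yaw])
    return (R.inv().apply(np.array(xyz)-s["eef_pos"])).round(1),(R.inv()*T).as_rotvec().round(3)
def ground(n,uv,z):
    R=cv2.Rodrigues(C[n]["rvec"])[0]; c=-R.T@C[n]["tvec"]; d=R.T@np.linalg.inv(K(n))@[*uv,1]; return c+d*(z-c[2])/d[2]
def push(setting,off,rad=48,h=18): # tool pose beside bar, tool x radial; off = middle line to tool centre
    a=p[3]+np.radians(90-30*(setting-1)); u=np.array([np.cos(a),np.sin(a)]); v=np.array([-u[1],u[0]])
    A=W(p,[-15,-70,55+h])[0]; A[:2]+=rad*u-off*v; return A,a
E
python3 - <<'E'
from h import *
print("press corners",[ground("top",q,0).round() for q in((335,140),(440,135),(330,65))])
x,a=push(5,40); print(x,a); print(rel([x[0],x[1],231],a)); print(rel(x,a))
E
```

```text
press corners [array([ 657., -219.,    0.]), array([ 615., -499.,   -0.]), array([ 876., -259.,    0.])]
[ 590.30423495 -102.72698188   73.5070499 ] -0.23592031518803552
(array([ 500.1, -319.5,    0. ]), array([-0.002,  0.001,  0.647]))
(array([ 500.1, -319.3,  157.5]), array([-0.002,  0.001,  0.647]))
```

The rows are not in the units I measure in: shifts go in shares of 50 mm and turns go in shares of 360 degrees. I convert before sending: 42 mm is 0.84, 30 mm is 0.6.

```bash
echo '[[[0.6, -0.38, 0], [0, 0, 0], 0], [[0.84, -0.54, 0], [0, 0, 0], 0], [[0.84, -0.54, 0], [0, 0, 0], 0], [[0.84, -0.54, 0], [0, 0, 0], 0], [[0.84, -0.54, 0], [0, 0, 0], 0], [[0.84, -0.54, 0], [0, 0, 0], 0], [[0.84, -0.54, 0], [0, 0, 0], 0], [[0.84, -0.54, 0], [0, 0, 0], 0], [[0.84, -0.54, 0], [0, 0, 0], 0], [[0.84, -0.54, 0], [0, 0, 0], 0], [[0.84, -0.54, 0], [0, 0, 0], 0], [[0.84, -0.54, 0], [0, 0, 0], 0]]' | python3 nudge.py; python3 - <<'E'
from h import *
x,a=push(5,40); print(rel(x,a))
E
```

```text
clock: 1.3
eef_pos: [585.1, -107.9, 231.1]
tool_rot: [-3.141, 0.001, 0.411]
force: [1.5, -0.5, -0.0]
width: 0.3
gripper_force: 0.0
(array([  6.9,  -2.6, 157.5]), array([0.   , 0.001, 0.647]))
```

Scaled: 20 mm is 0.4, 7 mm is 0.14, 0.13 rad is 0.0207.

```bash
echo '[[[0.14, -0.06, 0], [0, 0, 0], 0], [[0, 0, 0.4], [0, 0, 0.0207], 0], [[0, 0, 0.4], [0, 0, 0.0207], 0], [[0, 0, 0.4], [0, 0, 0.0207], 0], [[0, 0, 0.4], [0, 0, 0.0207], 0], [[0, 0, 0.4], [0, 0, 0.0202], 0], [[0, 0, 0], [0, 0, 0], 0]]' | python3 nudge.py; python3 - <<'E'
from h import *
x,a=push(5,40); print(rel(x,a))
t=ctrl.get_image("top")[125:265,175:335]; s=ctrl.get_image("scene")[130:270,165:355]
f=lambda i:cv2.resize(i,(0,0),fx=2.2,fy=2.2,interpolation=cv2.INTER_CUBIC)
cv2.imwrite("pics/c1.png",np.hstack([f(t),f(s)]))
E
```

```text
clock: 2.0
eef_pos: [587.2, -103.9, 128.5]
tool_rot: [3.14, 0.006, -0.237]
force: [-0.3, 0.9, 0.8]
width: 0.4
gripper_force: 0.0
(array([ 3.1, -2. , 55. ]), array([ 0.001,  0.006, -0.001]))
```

View pics/c1.png

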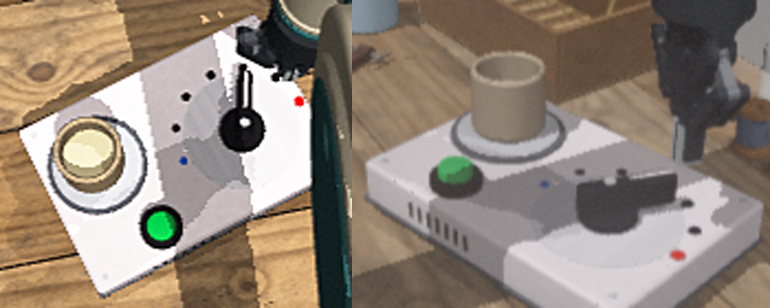

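The bar is unchanged at about 5, and the gripper is above its far right side. Next I'll lower it.

Scaled: 18 mm is 0.36, 3 mm is 0.06.

```bash
echo '[[[0.06, -0.04, 0.36], [0, 0, 0], 0], [[0, 0, 0.36], [0, 0, 0], 0], [[0, 0, 0.36], [0, 0, 0], 0], [[0, 0, 0], [0, 0, 0], 0]]' | python3 nudge.py; python3 - <<'E'
from h import *
for off in(40,30,22):
  x,a=push(5,off); print(rel(x,a))
x,a=push(4.5,22); print(rel(x,a))
E
```

```text
clock: 2.5
eef_pos: [592.3, -102.9, 76.6]
tool_rot: [-3.141, 0.002, -0.234]
force: [-0.4, -0.2, 0.7]
width: -0.2
gripper_force: 0.0
(array([-1.9,  0.3,  3.1]), array([-0.   ,  0.002,  0.002]))
(array([-1.9, -9.7,  3.1]), array([-0.   ,  0.002,  0.002]))
(array([ -1.9, -17.7,   3.1]), array([-0.   ,  0.002,  0.002]))
(array([  2.2, -30.9,   3.1]), array([-0.   ,  0.002, -0.26 ]))
```

Scaled: -5 mm is -0.1, -4 mm is -0.08.

```bash
echo '[[[-0.04, -0.1, 0.04], [0, 0, 0], 0], [[0, -0.1, 0], [0, 0, 0], 0], [[0, -0.08, 0], [0, 0, 0], 0], [[0, 0, 0], [0, 0, 0], 0]]' | python3 nudge.py;  echo '[[[0, -0.04, 0], [0, 0, 0], 0], [[0, 0, 0], [0, 0, 0], 0]]' | python3 nudge.py;echo '[[[0, -0.04, 0], [0, 0, 0], 0], [[0, 0, 0], [0, 0, 0], 0]]' | python3 nudge.py; echo '[[[0, -0.04, 0], [0, 0, 0], 0], [[0, 0, 0], [0, 0, 0], 0]]' | python3 nudge.py;echo '[[[0, -0.04, 0], [0, 0, 0], 0], [[0, 0, 0], [0, 0, 0], 0]]' | python3 nudge.py
```

```text
clock: 2.9
eef_pos: [595.3, -87.5, 76.1]
tool_rot: [-3.141, -0.001, -0.234]
force: [-0.3, -0.5, -0.2]
width: -0.1
gripper_force: 0.0
clock: 3.1
eef_pos: [595.1, -86.7, 75.5]
tool_rot: [-3.141, -0.0, -0.236]
force: [0.5, 0.2, 0.2]
width: 0.1
gripper_force: 0.0
clock: 3.3
eef_pos: [595.3, -85.6, 75.4]
tool_rot: [3.141, -0.0, -0.237]
force: [0.3, 0.4, 0.4]
width: 0.2
gripper_force: 0.5
clock: 3.5
eef_pos: [595.5, -85.1, 75.4]
tool_rot: [3.139, -0.0, -0.238]
force: [-1.1, -4.9, 0.5]
width: 0.1
gripper_force: 2.4
clock: 3.7
eef_pos: [596.2, -83.2, 75.4]
tool_rot: [3.139, -0.001, -0.238]
force: [-0.9, -4.3, 0.5]
width: -0.2
gripper_force: 2.6
```

Scaled: -5 mm is -0.1, 2 mm is 0.04, -0.1 rad is -0.0159.

```bash
cat > st.py <<'E'
from h import *
x=ctrl.read_state(); A=W(p,[-15,-70,55])[0]; y=x["tool_rot"][2]; d=(x["eef_pos"]-A)[:2]
print("rad %.1f off %.1f yawsetting %.2f"%(d@[np.cos(y),np.sin(y)],-d@[-np.sin(y),np.cos(y)],1+(np.pi/2+p[3]-y)/np.radians(30)))
E
echo '[[[0.04, -0.1, 0], [0, 0, -0.0159], 0], [[0.04, -0.1, 0], [0, 0, -0.0159], 0], [[0.04, -0.1, 0], [0, 0, -0.0159], 0], [[0, 0, 0], [0, 0, 0], 0]]' | python3 nudge.py; python3 st.py
```

```text
clock: 4.1
eef_pos: [604.7, -65.3, 75.3]
tool_rot: [-3.14, -0.001, 0.065]
force: [-0.6, 0.4, -0.4]
width: 0.3
gripper_force: 0.0
rad 50.7 off 16.0 yawsetting 4.42
```

Scaled: -5 mm is -0.1, 1.3 mm is 0.026, -0.1 rad is -0.0159.

```bash
echo '[[[0.026, -0.1, 0], [0, 0, -0.0159], 0], [[0.026, -0.1, 0], [0, 0, -0.0159], 0], [[0.026, -0.1, 0], [0, 0, -0.0159], 0], [[0.026, -0.1, 0], [0, 0, -0.0159], 0], [[0, 0, 0], [0, 0, 0], 0]]' | python3 nudge.py; python3 st.py;  python3 - <<'E'
from h import *
t=ctrl.get_image("top")[125:265,175:335]; s=ctrl.get_image("scene")[130:270,165:355]
f=lambda i:cv2.resize(i,(0,0),fx=2.2,fy=2.2,interpolation=cv2.INTER_CUBIC)
cv2.imwrite("pics/c2.png",np.hstack([f(t),f(s)]))
E
```

```text
clock: 4.6
eef_pos: [605.3, -46.3, 75.3]
tool_rot: [-3.141, -0.001, 0.462]
force: [-0.0, -0.1, 0.6]
width: 0.5
gripper_force: 0.3
rad 49.6 off 17.6 yawsetting 3.67
```

View pics/c2.png

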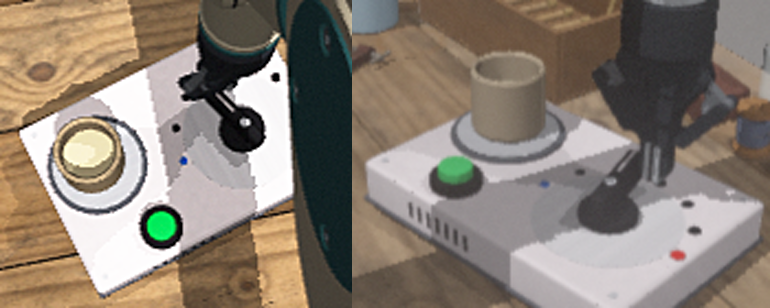

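```bash
cat > pr.py <<'E'
from h import *
for k in(1.5,2,2.5,3,3.5,4,4.5):
    t=np.radians(90-30*(k-1)); P=W(p,[[-15+60*np.cos(t),-70+60*np.sin(t),93],[-15-28*np.cos(t),-70-28*np.sin(t),93]])
    print(k,*[((proj(n,P)-o)*2.2+(g,0)).round().astype(int).tolist() for n,o,g in(("top",(175,125),0),("scene",(165,130),352))])
E
python3 pr.py
```

```text
1.5 [[189, 132], [269, 115]] [[569, 148], [628, 197]]
2 [[188, 118], [270, 121]] [[585, 145], [620, 199]]
2.5 [[190, 104], [269, 128]] [[602, 143], [611, 200]]
3 [[196, 92], [266, 134]] [[620, 144], [602, 199]]
3.5 [[206, 81], [262, 139]] [[637, 148], [594, 198]]
4 [[217, 73], [257, 143]] [[653, 153], [586, 195]]
4.5 [[231, 68], [250, 145]] [[666, 161], [580, 191]]
```

The bar stands at about 3.5, which agrees with the contact estimate. I'll push on in small steps.

Scaled: -5 mm is -0.1, 1.3 mm is 0.026, -0.1 rad is -0.0159.

```bash
echo '[[[0.026, -0.1, 0], [0, 0, -0.0159], 0], [[0, 0, 0], [0, 0, 0], 0], [[0, 0, 0], [0, 0, 0], 0]]' | python3 nudge.py; python3 st.py; echo '[[[0.034, -0.1, 0], [0, 0, -0.0159], 0], [[0.034, -0.1, 0], [0, 0, -0.0159], 0], [[0.034, -0.1, 0], [0, 0, -0.0159], 0], [[0, 0, 0], [0, 0, 0], 0], [[0, 0, 0], [0, 0, 0], 0]]' | python3 nudge.py; python3 st.py
```

```text
clock: 5.0
eef_pos: [603.7, -41.3, 75.3]
tool_rot: [-3.141, 0.0, 0.561]
force: [-0.4, 0.2, 0.9]
width: 0.1
gripper_force: 0.0
rad 49.0 off 17.4 yawsetting 3.48
clock: 5.5
eef_pos: [599.4, -28.2, 75.4]
tool_rot: [3.14, 0.0, 0.859]
force: [2.8, -4.0, -0.8]
width: 0.1
gripper_force: 2.0
rad 48.8 off 19.2 yawsetting 2.91
```

Scaled: -2.5 mm is -0.05, 1 mm is 0.02, -0.05 rad is -0.008.

```bash
echo '[[[0.02, -0.05, 0], [0, 0, -0.008], 0], [[0.02, -0.05, 0], [0, 0, -0.008], 0], [[0.02, -0.05, 0], [0, 0, -0.008], 0], [[0, 0, 0], [0, 0, 0], 0], [[0, 0, 0], [0, 0, 0], 0]]' | python3 nudge.py; python3 st.py; echo '[[[0.01, -0.04, 0], [0, 0, -0.0064], 0], [[0, 0, 0], [0, 0, 0], 0], [[0, 0, 0], [0, 0, 0], 0]]' | python3 nudge.py; python3 st.py
```

```text
clock: 6.0
eef_pos: [594.3, -19.1, 75.3]
tool_rot: [-3.141, -0.0, 1.012]
force: [0.1, 0.5, 0.4]
width: -0.2
gripper_force: 0.0
rad 50.4 off 17.3 yawsetting 2.62
clock: 6.3
eef_pos: [593.2, -18.0, 75.3]
tool_rot: [-3.141, -0.0, 1.053]
force: [-0.2, -0.3, -0.3]
width: 0.2
gripper_force: 0.0
rad 49.9 off 17.8 yawsetting 2.54
```

Scaled: -40 mm is -0.8, -30 mm is -0.6.

```bash
echo '[[[0, 0.16, 0], [0, 0, 0], 0], [[0, 0.16, 0], [0, 0, 0], 0], [[0, 0, -0.6], [0, 0, 0], 0], [[0, 0, -0.8], [0, 0, 0], 0], [[0, 0, 0], [0, 0, 0], 0]]' | python3 nudge.py; python3 - <<'E'
from h import *
t=ctrl.get_image("top")[125:265,175:335]; s=ctrl.get_image("scene")[130:270,165:355]
f=lambda i:cv2.resize(i,(0,0),fx=2.2,fy=2.2,interpolation=cv2.INTER_CUBIC)
cv2.imwrite("pics/c3.png",np.hstack([f(t),f(s)]))
b=W(p,[-70,60,75])[0]; print(b, [rel(b,y) for y in (.288,1.05)])
E
```

```text
clock: 6.8
eef_pos: [611.8, -26.5, 150.4]
tool_rot: [3.133, -0.005, 1.053]
force: [1.5, -0.4, -0.0]
width: 0.2
gripper_force: 0.0
[463.35909444  56.43711468  75.5070499 ] [(array([   0.3, -167.4,   70.5]), array([ 0.002, -0.002,  0.765])), (array([   0.3, -167.4,   70.5]), array([ 0.003, -0.001,  0.003]))]
```

View pics/c3.png

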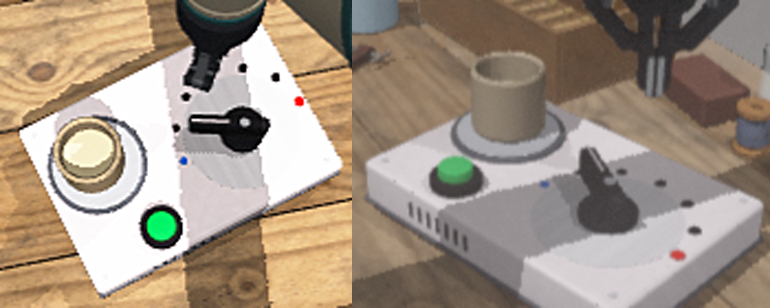

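The dial is at setting 2: the tip is at top (190,120) and scene (586,150), both matching the prediction for 2. The pot hasn't moved. Now the button.

Scaled: -42 mm is -0.84, -34 mm is -0.68.

```bash
echo '[[[0, -0.68, 0], [0, 0, 0], 0], [[0, -0.84, 0], [0, 0, 0], 0], [[0, -0.84, 0], [0, 0, 0], 0], [[0, -0.68, 0], [0, 0, 0], 0], [[0, -0.3, 0], [0, 0, 0], 0], [[0, 0, 0.6], [0, 0, 0], 0], [[0, 0, 0.56], [0, 0, 0], 0], [[0, 0, 0], [0, 0, 0], 0], [[0, 0, 0], [0, 0, 0], 0]]' | python3 nudge.py; python3 -c "
from h import *
print(rel(W(p,[-70,60,75])[0],1.05))"
```

```text
clock: 7.8
eef_pos: [461.4, 56.3, 86.7]
tool_rot: [-3.14, 0.002, 1.054]
force: [1.2, -0.6, 0.1]
width: 0.3
gripper_force: 0.0
(array([ 1.1,  1.7, 11.2]), array([-0.002,  0.002,  0.004]))
```

```bash
echo '[[[0.02, 0.03, 0.1], [0, 0, 0], 0], [[0, 0, 0.1], [0, 0, 0], 0], [[0, 0, 0.04], [0, 0, 0], 0], [[0, 0, 0], [0, 0, 0], 0]]' | python3 nudge.py; for i in 1 2 3; do echo '[[[0, 0, 0.04], [0, 0, 0], 0], [[0, 0, 0], [0, 0, 0], 0]]' | python3 nudge.py | egrep 'pos|force:'; done
```

```text
clock: 8.2
eef_pos: [464.7, 56.6, 75.6]
tool_rot: [3.14, -0.001, 1.054]
force: [0.8, 0.4, 2.3]
width: 0.0
gripper_force: 1.1
eef_pos: [464.7, 56.6, 73.6]
force: [2.5, -0.2, 3.8]
gripper_force: 1.7
eef_pos: [464.6, 56.6, 71.5]
force: [2.3, -0.4, 4.0]
gripper_force: 2.3
eef_pos: [464.7, 56.6, 70.8]
force: [-0.1, -0.7, 19.2]
gripper_force: 9.8
```

The force has jumped to 19 N, so the button is at its bottom stop. I'll release it and back away.

Scaled: 45 mm is 0.9, -40 mm is -0.8.

```bash
echo '[[[0, 0, -0.2], [0, 0, 0], 0], [[0, 0, -0.6], [0, 0, 0], 0], [[0, 0, -0.8], [0, 0, 0], 0], [[0, 0.8, -0.2], [0, 0, 0], 0], [[0, 0.9, 0], [0, 0, 0], 0], [[0, 0.9, 0], [0, 0, 0], 0], [[0, 0, 0], [0, 0, 0], 0], [[0, 0, 0], [0, 0, 0], 0], [[0, 0, 0], [0, 0, 0], 0]]' | python3 nudge.py; python3 - <<'E'
from h import *
t=ctrl.get_image("top")[125:265,175:335]; s=ctrl.get_image("scene")[130:270,165:355]
f=lambda i:cv2.resize(i,(0,0),fx=2.2,fy=2.2,interpolation=cv2.INTER_CUBIC)
cv2.imwrite("pics/c4.png",np.hstack([f(t),f(s)]))
E
```

```text
clock: 9.7
eef_pos: [574.7, -6.7, 158.5]
tool_rot: [-3.138, 0.001, 1.055]
force: [-0.6, 0.3, 1.5]
width: -0.3
gripper_force: 0.0
```

View pics/c4.png

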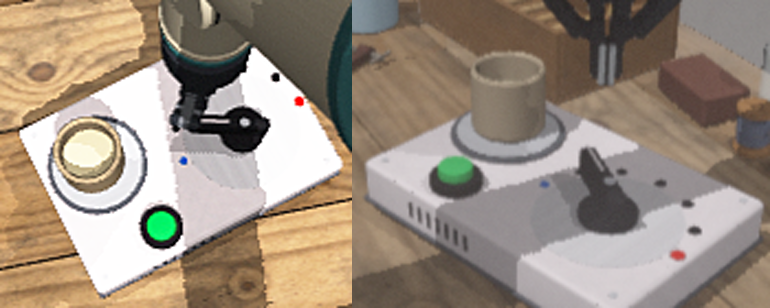

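The dial is still at 2 with its tip at scene (586,150). The button is up at (455,170), the pot is in place, and the tool is clear of everything.

```bash
python3 -c "
from cell import ctrl
print(ctrl.finish_job())"
```

```text
the job is handed in; nothing more can be done
None
```

I turned the dial down to setting 2, then pressed the start button to its stop and released it, and the pot is still standing on the hot plate; I handed the job in at about 10 s, and no verdict came back.

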